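# Lock the sample changer's turntable

### The arm

A 6-joint arm with a two-finger parallel gripper is mounted at the origin on the work surface. World frame = base frame: x ahead of the robot, y to its left, z up, the work surface at z = 0. Lengths are in m, angles in rad, forces in N, time in s.
With the tool pointing down it reaches from about 0.375 to 0.75 m from the base axis. Payload 9 kg.
Tool frame: the origin (TCP) lies midway between the tips of the shut fingers; the grasp point (between the pads) lies robot.pinch_z behind it (robot.pinch_z is the distance from the TCP to the grasp point, in m); z points along the fingers, y is the line along which they close (so a half turn about z gives the same grasp; the last joint's range is limited). The gripper opens to 85 mm and grips with 20 to 120 N. Pads are 22 mm wide; open, the fingers measure 114 mm over their backs; the gripper's body (76 mm by 85 mm) begins 54 mm behind the grasp point. The pads swing forward as they close: fully open they stand 13 mm farther back than shut.
Start: joints at [-1.356, 0.104, 0.097, 1.564, 0, 1.353], TCP at [0.252, -0.545, 0.231] pointing down, gripper open.
Joint ranges: [-2.99, 2.99], [-0.84, 1.86], [-1.1, 1.16], [-1.84, 2.11], [-1.51, 1.56], [-3.14, 3.14]. Speed limits (rad/s): [2.22, 2.22, 2.57, 3.14, 3.14, 3.14].

### API

Orientations are given as a unit quaternion [x, y, z, w].
In Python, from station import robot gives the robot as it stands.
- The arm moves only by the tool arm_command, never from a script. Its arguments are lists of equal length, an entry for each row: "delta_pos": the shift along the tool's x, y, z in m, a list of three; "yaw": the turn about the tool's z in rad; "jaw": the finger opening in m, from 0 to 0.0854. A call has 1 to 5 rows; each row is the pose to reach, as a shift and turn from the pose commanded when the call began, along the tool's axes at that moment; what a row does not reach only later rows make up. A row lasts 1/8 s, in which the tool goes at most 62.5 mm and 10.7 degrees, less where a joint would pass 70% of its speed; a pose out of reach is approached as far as the arm can. A call with a gripper value outside its range is refused whole. The fingers move at their own pace and stop on an object; "grip_force" is the grip in N (left out, the last holds). Time passes only in rows, so rows that repeat a pose let the fingers close. It gives the time, the measured TCP pose, the force, the opening and the grip force at its end, in the units of the state.
- robot.observe(): the state, without advancing time (a new reading comes with each control period).
- robot.grab_frame(name): name is "scene" or "top"; returns the picture (480x640x3 uint8, red, green, blue); there is no depth.
- robot.camera_model(name): a dict with "intrinsics" (3x3 intrinsics, pixels), "R" (3x3) and "t" (3): a world point X has camera coordinates R X + t. Camera axes: x right, y down, z forward; pixel columns grow to the right and rows downward; lengths in m; the calibration is good to about 2 mm. A picture is of the moment at which its call begins. camera_model takes no time and is no camera call.
- robot.hand_in(): hands the job in; it is judged then, once.
The state is a dict: "clock": time; "qpos": joint angles; "qvel": joint speeds; "tau": joint torques, N m; "tool_pos": TCP position; "ee_rot": TCP orientation; "contact_force": force on the tool from outside, world axes, zero at the start; "moment": the same for the moment, N m; "gripper_width": finger opening in m; "grasp_force": force on a finger pad.
Only numpy, scipy, OpenCV 4.12 (cv2) and the standard library are available. Lean on these libraries where they do the work, as an engineer would, in place of code of your own. Each camera call takes 0.05 s, during which the arm holds its last target. There are 200 camera calls.

### The job

Lock the sample changer for transport: take the yellow-headed locking pin from its block, put it in the red turntable's yellow-ringed lock hole, and turn the turntable with it, clockwise past the blue mark, until the pin finds the hidden hole in the plate underneath; push it fully home, head flush on the turntable, and let go. Feel for the hole gently and never force the pin; leave the blue-headed pin, the bottle and the jar alone.

Things in the scene. Friction and masses are not known exactly. Their poses are not given: they have to be found in the camera images.
- lock_pin: Upright locking pin, z up along it, origin at the centre of its tip (bottom). Steel shank 10 mm diameter, 28 mm long, tapering to 7 mm over the last 3 mm; above it the yellow cylindrical head, 24 mm diameter, from 28 to 58 mm above the tip. About 60 g. Starts standing loose in a hole of the grey block, head resting on the block, tip 12 mm above the table.
- blue_pin: The same pin with a blue head, for another machine; stands in the other hole of the block. Leave it.
- pin_block: Fixed grey block, 150 (x) by 56 (y) by 40 mm tall, origin under its centre; two 13 mm holes, 45 mm either side of the centre along its x. Which pin stands in which hole varies.
- changer: Fixed round white housing, 200 mm diameter, rim 50 mm high, grey pod (46 mm high) to 178 mm from the axis on its +x side. Origin on the turntable's axis at table height. Under the turntable, hidden: a rigid flat index plate, top 45 mm above the table, with one 12 mm through hole 60 mm from the axis, at a fixed but unknown angle under the blue band, 0.15 to 1.4 rad clockwise of the mark.
- index_mark (a point): Blue index mark on the white rim on the housing's -x side, 93 mm from the axis, 52 mm high. A thin blue band runs from it along the rim, 1.5 rad clockwise seen from above: the hidden hole lies somewhere along that band (turntable angle -0.15 to -1.4) and must be found by feel.
- turntable (a joint): Angle of the red turntable (rad, counter-clockwise from above; 0: lock hole in line with the blue mark; starts 0.4 to 1.1; stops at -1.9 and 2.2). 164 mm diameter, 10 mm thick, top 57 mm above the table, 2 mm clear of the index plate; hub cap 4 mm, white tube caps 1.5 mm high. Turns freely with slight friction (0.05 N m) and stays where left.
- lock_hole (a point): Centre of the mouth of the yellow-ringed 12 mm through hole in the turntable's top face, 60 mm from the axis. A pin in it stands with its tip on the index plate, head 16 mm above the turntable, and carries the turntable along when moved round the axis; over the plate's hole it can drop 16 mm, until the head sits on the turntable, tip 29 mm above the table.
- wash_bottle: Loose white plastic bottle, 66 mm diameter, 150 mm tall, origin under its centre. Bystander.
- amber_jar: Loose amber jar with black cap, 52 mm diameter, 75 mm tall, origin under its centre. Bystander.
There are look-alikes about, which are no part of the job. Leave any orange or pink look-alike of the lock_pin alone.

How it is judged:
On the way, in this order (a step that is already met when the one before it is completed fails the run):
1. the locking pin is lifted clear of its block (height (world z) of lock_pin above 0.065 m), for 0.1 s.
2. the pin's tip is inside the turntable's lock hole (horizontal distance between lock_pin and lock_hole below 0.004 m and height (world z) of lock_pin below 0.052 m), for 0.1 s.
At the end, for the whole second after the job is handed in: The yellow pin stands through lock hole and index plate, upright within 7 degrees, its head down on the turntable within 2.5 mm (tip within 4 mm of the hole's centre line, at most 31.5 mm above the table), at rest; the blue pin within 20 mm, bottle and jar within 30 mm of their starts (z of lock_pin in the frame of changer below 0.0315 m and horizontal distance between lock_pin and lock_hole below 0.004 m and angle between lock_pin's own z axis and vertical below 0.12 rad and linear speed of lock_pin below 0.02 m/s and distance of blue_pin from where it was at the start of the episode below 0.02 m and distance of each of wash_bottle, amber_jar from where it was at the start of the episode below 0.03 m); the robot touches nothing.
It fails at once if the pin is pressed or wedged against the changer, its turntable or its index plate with more than 40 N, all contacts added up (contact force between lock_pin and changer above 40 N).
It fails at once if the blue pin, bottle or jar is moved more than 30 mm (distance of any of blue_pin, wash_bottle, amber_jar from where it was at the start of the episode above 0.03 m).
It also fails if it takes over 70 s, if anything falls off the work surface, if the arm or the gripper's body presses on something with over 40 N, if the wrist force passes 120 N, or if a joint passes its speed limit or range.

## Working session

There is one attempt and no reset: what is moved stays moved. The work goes in short steps, Python scripts to look and compute and a tool call to move; the robot and the scene stay as the last step left them, time stands still between calls to the robot, and variables do not carry over. Pictures are saved under pics/ and viewed, at most 10 in all, crops included, and the job is handed in when it is done.

Besides the shell and the picture viewer there is one more tool, called by a JSON object that holds its "op" and its "data". arm_command: Moves the arm, as the interface text tells. Its arguments: {"type":"object","properties":{"delta_pos":{"type":"array"},"yaw":{"type":"array"},"jaw":{"type":"array"},"grip_force":{"type":"number"}},"required":["delta_pos","yaw","jaw"]}

```bash
mkdir -p pics; cat > h.py <<'E'
import numpy as np, cv2
from station import robot
def ray(cam,u,v,z):
    m=robot.camera_model(cam);K,R,t=[np.array(m[k]) for k in("intrinsics","R","t")]
    d=R.T@np.linalg.solve(K,[u,v,1]);c=-R.T@t
    return c+d*(z-c[2])/d[2]
def proj(cam,X):
    m=robot.camera_model(cam);K,R,t=[np.array(m[k]) for k in("intrinsics","R","t")]
    p=K@(R@np.array(X)+t);return p[:2]/p[2]
def grab(cam,f=None):
    a=np.array(robot.grab_frame(cam))
    if f: cv2.imwrite('pics/'+f,a[:,:,::-1])
    return a
E
python3 - <<'E'
from h import *
for c in("top","scene"):
    a=grab(c,c+"0.png");m=robot.camera_model(c)
    print(c,np.round(-np.array(m["R"]).T@m["t"],3))
    hsv=cv2.cvtColor(a,cv2.COLOR_RGB2HSV)
    for n,l,h in(("yellow",22,35),("orange",8,20),("blue",100,125),("red",0,6),("pink",140,175)):
        k=cv2.inRange(hsv,(l,100,60),(h,255,255))
        N,_,s,ce=cv2.connectedComponentsWithStats(k)
        print(n,[(np.round(ce[i],1).tolist(),s[i].tolist()) for i in range(1,N) if s[i,4]>25][:8])
o=robot.observe();print(o,robot.pinch_z)
E
```

```text
top [ 0.468 -0.042  1.227]
yellow [([177.6, 280.6], [173, 276, 11, 10, 85])]
orange [([368.2, 244.4], [365, 241, 7, 8, 30]), ([144.7, 265.3], [139, 261, 13, 9, 95]), ([142.6, 297.0], [137, 293, 13, 9, 99])]
blue [([471.9, 197.4], [451, 175, 42, 51, 519]), ([327.1, 182.9], [323, 176, 9, 14, 58]), ([193.1, 248.0], [189, 244, 10, 9, 71]), ([530.6, 370.5], [529, 366, 4, 11, 28])]
red [([95.7, 175.2], [42, 129, 106, 92, 3570]), ([347.6, 232.6], [316, 201, 64, 65, 2768]), ([623.3, 393.6], [612, 391, 24, 7, 74]), ([252.5, 443.4], [204, 399, 94, 81, 5909]), ([243.7, 405.1], [221, 400, 44, 10, 68]), ([328.6, 433.1], [324, 429, 9, 7, 31]), ([572.0, 469.9], [455, 454, 185, 26, 2904])]
pink [([174.9, 314.4], [170, 311, 11, 8, 70]), ([147.9, 319.2], [143, 316, 11, 8, 73])]
scene [1.265 0.143 0.785]
yellow [([481.6, 235.5], [476, 231, 12, 10, 96])]
orange [([523.3, 236.2], [516, 228, 15, 17, 180]), ([253.9, 234.0], [250, 231, 9, 7, 36]), ([524.2, 261.9], [517, 253, 15, 19, 194]), ([483.5, 349.1], [470, 343, 27, 11, 134])]
blue [([41.6, 70.8], [32, 65, 21, 12, 39]), ([186.9, 89.3], [173, 87, 29, 6,
[... 405 characters left out ...]
'clock': 0.1, 'qpos': array([-1.35574135e+00,  1.04685637e-01,  9.65736954e-02,  1.56388645e+00,
       -2.04146324e-05,  1.35310480e+00]), 'qvel': array([ 0.00093884, -0.00063327,  0.00072559,  0.00061931,  0.0005928 ,
       -0.00012707]), 'tau': array([ 6.70172929e-03, -5.58212435e+01,  5.04714775e+01,  1.32414434e-02,
       -2.77190848e-04, -1.07708351e-05]), 'tool_pos': array([ 0.25156435, -0.54440041,  0.23058778]), 'ee_rot': array([ 9.76682315e-01,  2.14688831e-01, -9.41497895e-06, -6.01046079e-04]), 'contact_force': array([-0.2320482 , -0.44137478, -0.98869512]), 'moment': array([ 0.04954223, -0.02584876,  0.02754576]), 'grasp_force': 0.0, 'gripper_width': 0.0855088843353297} 0.0187
```

View pics/top0.png

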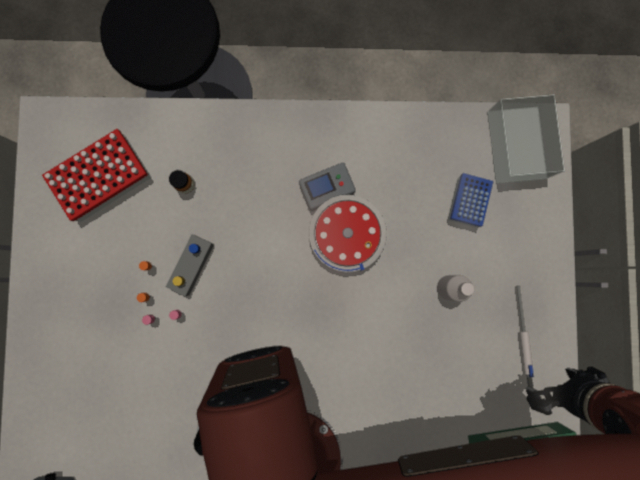

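View pics/scene0.png

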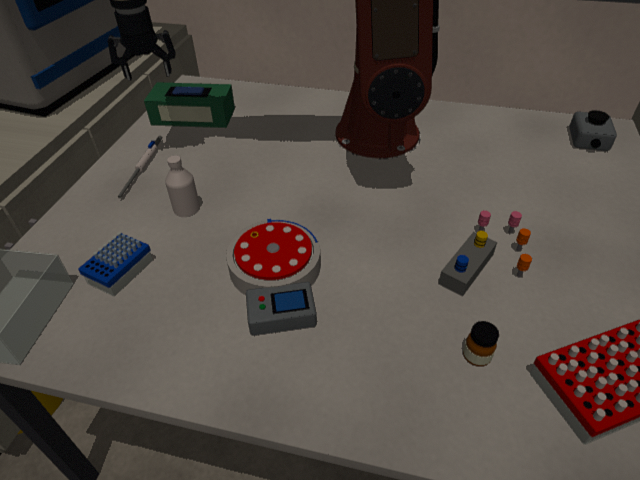

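```bash
cat >> h.py <<'E'
from scipy.optimize import least_squares
def comp(a,lo,hi,near,minA=10):
    k=cv2.inRange(cv2.cvtColor(a,cv2.COLOR_RGB2HSV),lo,hi)
    N,L,s,ce=cv2.connectedComponentsWithStats(k)
    i=min((i for i in range(1,N) if s[i,4]>=minA),key=lambda i:np.hypot(*(ce[i]-near)))
    return (L==i).astype(np.uint8),ce[i],s[i]
def tri(p1,p2):
    f=lambda X:np.r_[proj("top",X)-p1,proj("scene",X)-p2]
    r=least_squares(f,[.5,0,.05]);return r.x,r.fun
E
python3 - <<'E'
from h import *
A={c:cv2.imread(f'pics/{c}0.png')[:,:,::-1].copy() for c in("top","scene")}
P={"yel":((177,281),(481,235),(20,100,60),(36,255,255)),"blue":((193,248),(462,259),(100,100,60),(125,255,255)),
"ring":((368,244),(254,234),(14,100,60),(36,255,255))}
for n,(pt,ps,lo,hi) in P.items():
    ct=comp(A["top"],lo,hi,pt);cs=comp(A["scene"],lo,hi,ps)
    X,r=tri(ct[1],cs[1]);print(n,ct[1],ct[2],cs[1],np.round(X,4),np.round(r,2))
    for z in(.055,.057,.07):print('  z',z,ray("top",*ct[1],z).round(4),ray("scene",*cs[1],z).round(4))
for c,near in(("top",(347,232)),("scene",(272,250))):
    k=comp(A[c],(0,100,60),(8,255,255),near,500)[0]
    ct=max(cv2.findContours(k,cv2.RETR_EXTERNAL,cv2.CHAIN_APPROX_NONE)[0],key=cv2.contourArea)
    ct=cv2.convexHull(ct)[:,0]
    Q=np.array([ray(c,u,v,.057)[:2] for u,v in ct])
    r=least_squares(lambda p:np.hypot(Q[:,0]-p[0],Q[:,1]-p[1])-p[2],[*Q.mean(0),.08],loss='soft_l1',f_scale=.001)
    print("table",c,r.x.round(4))
    k=comp(A[c],(100,100,50),(125,255,255),(361,267) if c=="top" else (268,220),5)
    k=cv2.inRange(cv2.cvtColor(A[c],cv2.COLOR_RGB2HSV),(100,100,40),(125,255,255))
    ys,xs=np.nonzero(k)
    W=np.array([ray(c,u,v,.052)[:2]-r.x[:2] for u,v in zip(xs,ys)]);d=np.hypot(*W.T);W=W[(d>.085)&(d<.1)]
    an=np.arctan2(W[:,1],W[:,0]);print("band",len(W),np.sort(np.unwrap(np.sort(an%(2*np.pi)))).round(2)[[0,1,2,-3,-2,-1]],np.round(np.median(an%(2*np.pi)),2))
def crop(c,x,y,w,h,s):return cv2.resize(A[c][y:y+h,x:x+w],None,fx=s,fy=s,interpolation=cv2.INTER_CUBIC)
im=np.hstack([crop("top",125,225,100,100,4),crop("top",300,190,100,100,4)])
cv2.imwrite('pics/crop.png',im[:,:,::-1])
for n,p,z in(("bottle",(460,290),.1),("jar",(180,181),.07)):print(n,ray("top",*p,z).round(3))
E
```

```text
yel [177.61363636 280.53409091] [173 276  11  10  88] [481.625      235.16346154] [0.4552 0.2903 0.0679] [ 0.4  -0.02  0.33 -0.04]
  z 0.055 [0.455 0.295 0.055] [0.4409 0.2923 0.055 ]
  z 0.057 [0.455  0.2944 0.057 ] [0.4431 0.2919 0.057 ]
  z 0.07 [0.4551 0.2907 0.07  ] [0.4578 0.2892 0.07  ]
blue [193.12676056 247.95774648] [189 244  10   9  71] [462.68604651 259.01162791] [0.5368 0.2534 0.0694] [ 0.5  -0.03  0.39 -0.04]
  z 0.055 [0.5376 0.2583 0.055 ] [0.5224 0.2548 0.055 ]
  z 0.057 [0.5374 0.2578 0.057 ] [0.5244 0.2545 0.057 ]
  z 0.07 [0.5367 0.2545 0.07  ] [0.5376 0.2525 0.07  ]
ring [367.9 243.3] [365 242   6   4  10] [254.08 234.32] [ 0.553  -0.1852  0.0612] [ 0.21 -0.06  0.18  0.01]
  z 0.055 [ 0.5533 -0.1854  0.055 ] [ 0.547  -0.1884  0.055 ]
  z 0.057 [ 0.5531 -0.1852  0.057 ] [ 0.549  -0.1875  0.057 ]
  z 0.07 [ 0.5522 -0.1836  0.07  ] [ 0.5618 -0.1816  0.07  ]
table top [ 0.5802 -0.1334  0.0821]
band 17 [3.49 3.49 3.5  3.56 3.56 3.57] 3.53
table scene [ 0.5824 -0.1339  0.0847]Traceback (most recent call last):
  File "<stdin>", line 19, in <module>
  File "h.py", line 4, in ray
    m=robot.camera_model(cam);K,R,t=[np.array(m[k]) for k in("intrinsics","R","t")]
ValueError: time passes only in moves, steps and waits
```

```bash
sed -i 's/^from station import robot/from station import robot as _r\nclass _C:\n    c={}\n    def camera_model(s,n):\n        if n not in s.c: s.c[n]=_r.camera_model(n)\n        return s.c[n]\n    def __getattr__(s,k): return getattr(_r,k)\nrobot=_C()/' h.py
python3 - <<'E'
from h import *
A={c:cv2.imread(f'pics/{c}0.png')[:,:,::-1].copy() for c in("top","scene")}
C=np.array([.5805,-.1335])
for c in A:
    k=cv2.inRange(cv2.cvtColor(A[c],cv2.COLOR_RGB2HSV),(100,80,40),(125,255,255))
    ys,xs=np.nonzero(k)
    W=np.array([ray(c,u,v,.052)[:2]-C for u,v in zip(xs,ys)]);d=np.hypot(*W.T);q=(d>.083)&(d<.102);W=W[q]
    an=np.sort(np.arctan2(W[:,1],W[:,0])%(2*np.pi));print(c,"band",an.round(2))
for c,n in(("top",(348,232)),("scene",(273,247))): # hub grey
    g=A[c][n[1]-6:n[1]+7,n[0]-9:n[0]+10].astype(int);m=(g.max(2)-g.min(2)<40)
    ys,xs=np.nonzero(m);print("hub",c,ray(c,xs.mean()+n[0]-9,ys.mean()+n[1]-6,.061).round(4))
def crop(c,x,y,w,h,s):return cv2.resize(A[c][y:y+h,x:x+w],None,fx=s,fy=s,interpolation=cv2.INTER_CUBIC)
im=np.hstack([crop("top",125,225,100,100,4),crop("top",300,190,100,100,4)])
cv2.imwrite('pics/crop.png',im[:,:,::-1])
R=cv2.Rodrigues(np.zeros(3))
from scipy.spatial.transform import Rotation as T
M=T.from_quat(robot.observe()["ee_rot"]).as_matrix();print(M.round(3))
p=np.array(robot.observe()["tool_pos"])
print("to above pin",(M.T@(np.array([.4553,.2900,.16])-p)).round(4))
E
```

```text
top band [3.13 3.29 3.32 3.35 3.37 3.43 3.46 3.48 3.49 3.5  3.5  3.51 3.51 3.52
 3.52 3.52 3.53 3.53 3.54 3.54 3.55 3.55 3.55 3.56 3.57 3.57]
scene band [2.05 2.09 2.09 2.12 2.13 2.15 2.16 2.17 2.19 2.2  2.22 2.23 2.24 2.26
 2.27 2.3  2.31 2.34 2.35 2.38 2.4  2.43 2.44 2.47 2.48 2.51 2.53 2.55
 2.57 2.59 2.61 2.63 2.65 2.67 2.69 2.71 2.73 2.75 2.77 2.79 2.81 2.83
 2.85 2.87 2.89 2.91 2.94 2.96 2.97 3.   3.02 3.04 3.06 3.08 3.1  3.12
 3.15 3.17 3.19 3.22 3.22 3.25 3.27 3.29 3.32 3.34 3.37 3.39 3.41 3.44
 3.46 3.48 3.51 3.51 3.53 3.53 3.53 3.55 3.55 3.56 3.57 3.58 3.58 3.59
 3.6  3.6 ]
hub top [ 0.5798 -0.1324  0.061 ]
hub scene [ 0.5829 -0.1342  0.061 ]
[[ 0.908  0.419 -0.   ]
 [ 0.419 -0.908  0.001]
 [ 0.    -0.001 -1.   ]]
to above pin [ 0.5349 -0.672   0.0715]
```

View pics/crop.png

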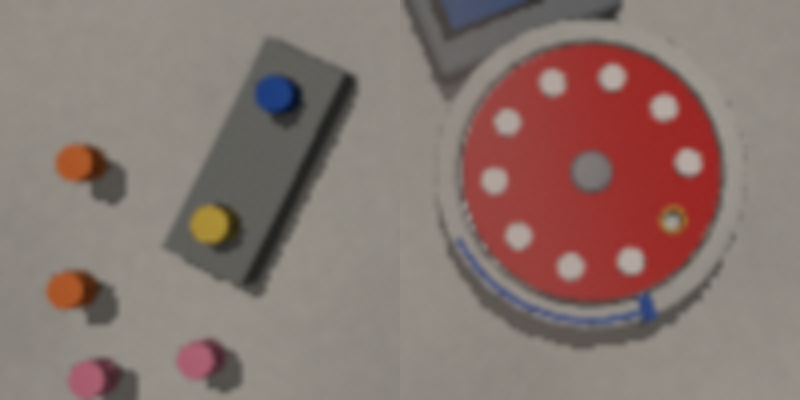

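Candidates (top image): yellow (178,280) in the block; blue (193,248) in the other hole; orange (145,265) and (143,297); pink (175,315) and (148,319), all standing loose. The crop confirms the yellow one in the block. The yellow ring is at about (367.7,244.7), the blue mark is at about (361,267), and the band runs left (clockwise) from it.

{"op": "arm_command", "data": {"delta_pos": [[0.045,-0.033,0],[0.09,-0.066,0],[0.135,-0.099,0],[0.18,-0.132,0],[0.225,-0.165,0]], "yaw": [-0.18,-0.36,-0.54,-0.72,-0.9], "jaw": [0.05,0.05,0.05,0.05,0.05], "grip_force": 25}}

```text
clock: 0.72
tool_pos: [0.3872, -0.2988, 0.231]
ee_rot: [0.784, 0.62, 0.0, -0.0]
contact_force: [0.0, 0.5, -0.5]
gripper_width: 0.0497
grasp_force: 0.0
```

{"op": "arm_command", "data": {"delta_pos": [[0.054,0.002,0],[0.108,0.004,0],[0.162,0.006,0],[0.216,0.008,0],[0.27,0.01,0]], "yaw": [-0.18,-0.36,-0.54,-0.72,-0.9], "jaw": [0.05,0.05,0.05,0.05,0.05]}}

```text
clock: 1.35
tool_pos: [0.4602, -0.0387, 0.2311]
ee_rot: [0.436, 0.9, -0.0, 0.0]
contact_force: [1.4, -0.4, 0.1]
gripper_width: 0.0502
grasp_force: 0.0
```

{"op": "arm_command", "data": {"delta_pos": [[0.0386,0.0288,0],[0.0772,0.0576,0],[0.1158,0.0864,0.02],[0.1544,0.1152,0.04],[0.193,0.144,0.06]], "yaw": [-0.182,-0.364,-0.546,-0.728,-0.909], "jaw": [0.05,0.05,0.05,0.05,0.05]}}

```text
clock: 1.98
tool_pos: [0.4546, 0.2018, 0.1704]
ee_rot: [-0.003, 1.0, -0.0, 0.0]
contact_force: [1.8, -0.5, 0.1]
gripper_width: 0.0502
grasp_force: 0.0
```

{"op": "arm_command", "data": {"delta_pos": [[-0.0005,0.044,0],[-0.0005,0.088,0.02],[-0.0005,0.088,0.05],[-0.0005,0.088,0.07],[-0.0005,0.088,0.07]], "yaw": [0,0,0,0,0], "jaw": [0.05,0.05,0.05,0.05,0.05]}}

```text
clock: 2.6
tool_pos: [0.4544, 0.2874, 0.0996]
ee_rot: [0.0, 1.0, -0.001, -0.001]
contact_force: [0.1, -0.7, 0.8]
gripper_width: 0.0499
grasp_force: 0.0
```

```bash
python3 - <<'E'
from h import *
o=robot.observe();print(o["tool_pos"],o["ee_rot"])
a=grab("scene");b=grab("top")
print(proj("scene",o["tool_pos"]),proj("top",o["tool_pos"]))
c=lambda a,x,y:cv2.resize(a[y:y+100,x:x+100],None,fx=4,fy=4,interpolation=cv2.INTER_CUBIC)
cv2.imwrite('pics/g1.png',np.hstack([c(a,430,180),c(b,130,230)])[:,:,::-1])
E
```

```text
[0.45440286 0.2874179  0.09958782] [ 2.20403368e-04  9.99998704e-01 -5.65497648e-04 -1.49145771e-03]
[483.80263414 223.56709804] [175.43325274 280.96391312]
```

View pics/g1.png

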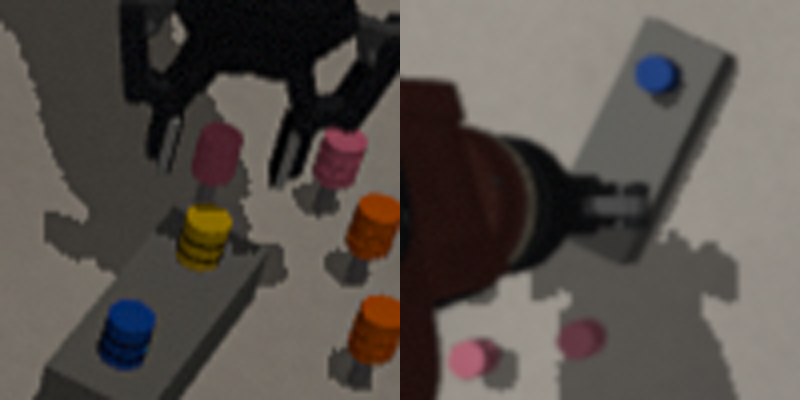

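The fingers (left crop) straddle the yellow head at about scene (481,237), so I go down.

{"op": "arm_command", "data": {"delta_pos": [[-0.001,0.0025,0.02],[-0.001,0.0025,0.04],[-0.001,0.0025,0.055],[-0.001,0.0025,0.055],[-0.001,0.0025,0.055]], "yaw": [0,0,0,0,0], "jaw": [0.05,0.05,0.05,0.05,0.035]}}

```text
clock: 3.32
tool_pos: [0.4567, 0.2907, 0.0465]
ee_rot: [-0.0, 1.0, 0.0, 0.0]
contact_force: [-0.5, 0.6, -0.1]
gripper_width: 0.0353
grasp_force: 0.0
```

{"op": "arm_command", "data": {"delta_pos": [[0,0,0],[0,0,0],[0,0,0],[0,0,0],[0,0,0]], "yaw": [0,0,0,0,0], "jaw": [0.03,0.026,0.024,0.02,0.015], "grip_force": 25}}

```text
clock: 3.95
tool_pos: [0.4568, 0.2907, 0.0467]
ee_rot: [-0.0, 1.0, -0.0, 0.0]
contact_force: [-0.7, -1.8, 4.9]
gripper_width: 0.0233
grasp_force: 24.4
```

{"op": "arm_command", "data": {"delta_pos": [[0,0,-0.02],[0,0,-0.05],[0,0,-0.08],[0,0,-0.1],[0,0,-0.1]], "yaw": [0,0,0,0,0], "jaw": [0.015,0.015,0.015,0.015,0.015]}}

```text
clock: 4.58
tool_pos: [0.4573, 0.2911, 0.1473]
ee_rot: [-0.0, 1.0, 0.0, 0.001]
contact_force: [-0.4, 0.6, -0.7]
gripper_width: 0.0228
grasp_force: 24.6
```

{"op": "arm_command", "data": {"delta_pos": [[-0.01,-0.05,0],[-0.02,-0.11,0],[-0.03,-0.17,0],[-0.04,-0.23,0],[-0.05,-0.29,0]], "yaw": [0,0,0,0,0], "jaw": [0.015,0.015,0.015,0.015,0.015]}}

```text
clock: 5.2
tool_pos: [0.506, -0.001, 0.1447]
ee_rot: [-0.0, 1.0, 0.0, -0.001]
contact_force: [0.8, -0.3, -1.3]
gripper_width: 0.0229
grasp_force: 24.8
```

{"op": "arm_command", "data": {"delta_pos": [[-0.011,-0.046,0],[-0.022,-0.092,0],[-0.033,-0.138,0],[-0.044,-0.184,0.015],[-0.044,-0.184,0.022]], "yaw": [0,0,0,0,0], "jaw": [0.015,0.015,0.015,0.015,0.015]}}

```text
clock: 5.82
tool_pos: [0.5497, -0.1856, 0.1212]
ee_rot: [0.002, 1.0, 0.001, -0.001]
contact_force: [0.1, 0.3, -0.7]
gripper_width: 0.0236
grasp_force: 24.9
```

```bash
python3 - <<'E'
from h import *
o=robot.observe();p=np.array(o["tool_pos"]);print(p,o["ee_rot"])
a=grab("scene","s2.png");b=grab("top","t2.png")
tip=p-[0,0,.0347]
for n,X in(("tip",tip),("headc",tip+[0,0,.043]),("headtop",tip+[0,0,.058])):print(n,proj("scene",X).round(1),proj("top",X).round(1))
for c,im,n in(("scene",a,proj("scene",tip+[0,0,.043])),):
    k,ce,s=comp(im,(20,100,40),(36,255,255),n,20);print(ce,s)
x,y=200,180
cv2.imwrite('pics/g2.png',np.hstack([cv2.resize(a[180:280,210:310],None,fx=4,fy=4,interpolation=cv2.INTER_CUBIC),cv2.resize(b[190:290,310:410],None,fx=4,fy=4,interpolation=cv2.INTER_CUBIC)])[:,:,::-1])
E
```

```text
[ 0.54973443 -0.18559464  0.12123958] [ 1.62445393e-03  9.99997572e-01  6.00489758e-04 -1.36275269e-03]
tip [253.3 224.6] [369.5 243.8]
headc [251.1 209.2] [371.8 242.6]
headtop [250.3 203.6] [372.6 242.1]
[250.23188406 208.58695652] [246 200  10  18 138]
```

View pics/g2.png

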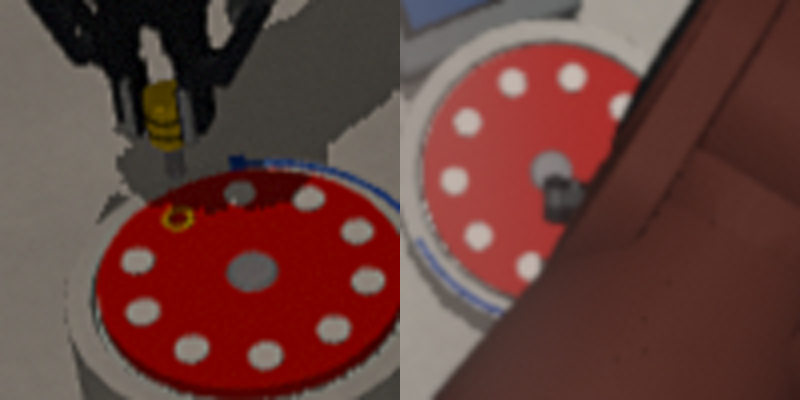

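```bash
python3 - <<'E'
from h import *
a=cv2.imread('pics/s2.png')[:,:,::-1].copy()
hsv=cv2.cvtColor(a,cv2.COLOR_RGB2HSV)
k=cv2.inRange(hsv,(20,120,60),(36,255,255));k[:226]=0;k[:,:240]=0;k[245:]=0;k[:,270:]=0
ys,xs=np.nonzero(k);e=cv2.fitEllipse(np.c_[xs,ys].astype(np.float32));print(e,len(xs))
h=ray("scene",*e[0],.057);print("hole scene",h)
for v in range(212,228):print(v,a[v,246:263].mean(1).astype(int) )
print(ray("scene",253.9,222.7,.0865))
E
```

```text
((254.04489135742188, 234.18408203125), (5.179579734802246, 6.284809589385986), 73.86543273925781) 6
hole scene [ 0.54859022 -0.18768744  0.057     ]
212 [33 41 51 52 53 46 46 53 50 36 62 64 40 11  6 19 52]
213 [60 29 43 46 50 48 47 48 43 25 60 63 44 27 26 38 60]
214 [60 37 29 25 30 28 27 30 23 18 60 65 51 45 58 62 64]
215 [62 56 49 43 43 36 34 41 43 32 55 60 52 50 62 62 60]
216 [60 61 62 54 52 53 54 51 48 46 53 55 55 60 60 61 59]
217 [60 61 61 60 58 56 54 50 49 48 61 60 61 61 61 60 60]
218 [59 60 60 61 62 48 47 45 43 42 60 61 61 60 59 62 59]
219 [59 60 59 60 60 48 43 44 43 40 61 61 61 59 61 61 60]
220 [61 58 61 60 61 50 44 43 43 40 58 61 61 60 58 58 61]
221 [59 59 61 60 61 49 43 47 44 41 52 60 59 60 61 56 57]
222 [58 59 61 61 60 49 42 45 45 40 47 57 58 57 57 58 58]
223 [58 59 58 59 61 52 45 45 51 42 53 57 56 59 55 54 53]
224 [59 58 61 61 60 60 52 51 52 50 57 55 57 52 41 39 27]
225 [59 59 58 59 58 58 56 56 55 54 55 41 40 27 23 22 22]
226 [57 58 57 58 56 57 54 55 53 40 30 22 23 22 25 23 22]
227 [55 57 57 58 59 55 39 38 27 21 22 22 24 24 23 23 21]
[ 0.54364158 -0.18643095  0.0865    ]
```

The pin tip is at about scene (253.3,223.6) and its foot would land at about (254.9,234.2). The hole centre is at (254.0,234.2), so I shift about 2 mm in -y and go down gently.

{"op": "arm_command", "data": {"delta_pos": [[0,-0.002,0.005],[0,-0.002,0.015],[0,-0.002,0.025],[0,-0.002,0.028],[0,-0.002,0.0305]], "yaw": [0,0,0,0,0], "jaw": [0.015,0.015,0.015,0.015,0.015]}}

```text
clock: 6.55
tool_pos: [0.5506, -0.1851, 0.0936]
ee_rot: [-0.0, 1.0, -0.0, -0.0]
contact_force: [-0.7, 0.1, -0.0]
gripper_width: 0.023
grasp_force: 24.9
```

{"op": "arm_command", "data": {"delta_pos": [[0,0,0.001],[0,0,0.002],[0,0,0.003],[0,0,0.0035],[0,0,0.0035]], "yaw": [0,0,0,0,0], "jaw": [0.015,0.015,0.015,0.015,0.015]}}

```text
clock: 7.18
tool_pos: [0.5508, -0.1855, 0.0906]
ee_rot: [-0.0, 1.0, -0.0, 0.0]
contact_force: [0.3, -1.0, 0.1]
gripper_width: 0.0229
grasp_force: 24.9
```

```bash
python3 - <<'E'
from h import *
o=robot.observe();p=np.array(o["tool_pos"]);print(p,o["contact_force"],o["clock"])
a=grab("scene","s3.png");tip=p-[0,0,.0347]
print(proj("scene",tip),proj("scene",tip+[0,0,.043]))
print(comp(a,(20,100,40),(36,255,255),proj("scene",tip+[0,0,.043]),20)[1:])
cv2.imwrite('pics/g3.png',cv2.resize(a[195:255,215:295],None,fx=8,fy=8,interpolation=cv2.INTER_CUBIC)[:,:,::-1])
E
```

```text
[ 0.55081599 -0.18546992  0.09055929] [ 0.30917505 -0.99720119  0.08846121] 7.175
[254.73017674 235.40553929] [252.59088521 220.63097375]
(array([251.82222222, 219.71111111]), array([247, 211,  11,  18, 135], dtype=int32))
```

View pics/g3.png

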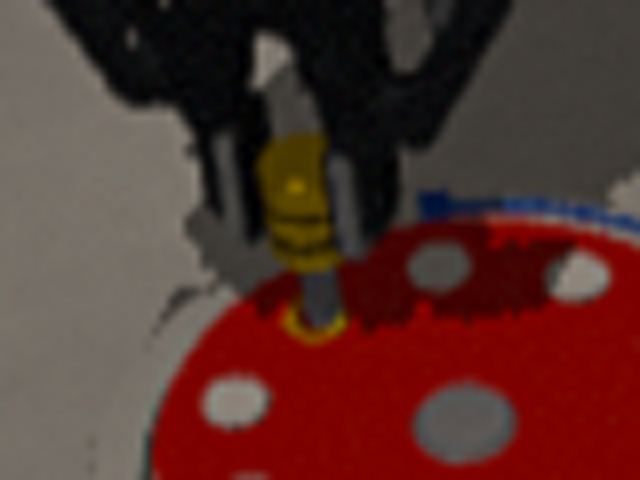

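The shank enters the ring but sits about 0.9 px (about 1.7 mm) to the right of the ring's centre, so I shift in -y and continue down.

{"op": "arm_command", "data": {"delta_pos": [[0,-0.0015,0],[0,-0.0015,0.001],[0,-0.0015,0.002],[0,-0.0015,0.003],[0,-0.0015,0.004]], "yaw": [0,0,0,0,0], "jaw": [0.015,0.015,0.015,0.015,0.015]}}

```text
clock: 7.85
tool_pos: [0.5506, -0.1867, 0.0862]
ee_rot: [-0.0, 1.0, -0.0, -0.0]
contact_force: [-0.2, -0.6, -0.0]
gripper_width: 0.0232
grasp_force: 24.9
```

{"op": "arm_command", "data": {"delta_pos": [[0,0,0.001],[0,0,0.002],[0,0,0.003],[0,0,0.004],[0,0,0.004]], "yaw": [0,0,0,0,0], "jaw": [0.015,0.015,0.015,0.015,0.015]}}

```text
clock: 8.48
tool_pos: [0.5506, -0.1867, 0.0822]
ee_rot: [-0.0, 1.0, 0.0, -0.0]
contact_force: [0.8, -0.5, -1.1]
gripper_width: 0.0228
grasp_force: 24.9
```

{"op": "arm_command", "data": {"delta_pos": [[0,0,0.001],[0,0,0.002],[0,0,0.0025],[0,0,0.003],[0,0,0.003]], "yaw": [0,0,0,0,0], "jaw": [0.015,0.015,0.015,0.015,0.015]}}

```text
clock: 9.1
tool_pos: [0.5507, -0.1868, 0.0796]
ee_rot: [-0.0, 1.0, -0.0, 0.0]
contact_force: [0.6, 0.2, 3.5]
gripper_width: 0.023
grasp_force: 25.2
```

```bash
python3 - <<'E'
import numpy as np
C=np.array([.581,-.135]);r=.0603
for k in range(0,106):
    th=4.182-.02*k
    if k%2==0 : print(k,round(th,3),(C+r*np.array([np.cos(th),np.sin(th)])).round(4).tolist(),end='; ')
E
```

```text
0 4.182 [0.5505, -0.187]; 2 4.142 [0.5484, -0.1858]; 4 4.102 [0.5464, -0.1844]; 6 4.062 [0.5445, -0.183]; 8 4.022 [0.5426, -0.1815]; 10 3.982 [0.5408, -0.1799]; 12 3.942 [0.539, -0.1783]; 14 3.902 [0.5373, -0.1766]; 16 3.862 [0.5357, -0.1748]; 18 3.822 [0.5341, -0.1729]; 20 3.782 [0.5326, -0.171]; 22 3.742 [0.5312, -0.1691]; 24 3.702 [0.5299, -0.1671]; 26 3.662 [0.5287, -0.165]; 28 3.622 [0.5275, -0.1629]; 30 3.582 [0.5265, -0.1607]; 32 3.542 [0.5255, -0.1585]; 34 3.502 [0.5246, -0.1563]; 36 3.462 [0.5238, -0.154]; 38 3.422 [0.5231, -0.1517]; 40 3.382 [0.5224, -0.1494]; 42 3.342 [0.5219, -0.147]; 44 3.302 [0.5215, -0.1446]; 46 3.262 [0.5211, -0.1422]; 48 3.222 [0.5209, -0.1398]; 50 3.182 [0.5207, -0.1374]; 52 3.142 [0.5207, -0.135]; 54 3.102 [0.5207, -0.1326]; 56 3.062 [0.5209, -0.1302]; 58 3.022 [0.5211, -0.1278]; 60 2.982 [0.5215, -0.1254]; 62 2.942 [0.5219, -0.123]; 64 2.902 [0.5224, -0.1207]; 66 2.862 [0.523, -0.1184]; 68 2.822 [0.5238, -0.1161]; 70 2.782 [0.5246, -0.1138]; 72 2.742 [0.5255, -0.1115]; 74 2.702 [0.5264, -0.1093]; 76 2.662 [0.5275, -0.1072]; 78 2.622 [0.5287, -0.1051]; 80 2.582 [0.5299, -0.103]; 82 2.542 [0.5312, -0.101]; 84 2.502 [0.5326, -0.099]; 86 2.462 [0.5341, -0.0971]; 88 2.422 [0.5356, -0.0953]; 90 2.382 [0.5373, -0.0935]; 92 2.342 [0.539, -0.0918]; 94 2.302 [0.5407, -0.0901]; 96 2.262 [0.5426, -0.0885]; 98 2.222 [0.5444, -0.087]; 100 2.182 [0.5464, -0.0856]; 102 2.142 [0.5484, -0.0843]; 104 2.102 [0.5505, -0.083];
```

{"op": "arm_command", "data": {"delta_pos": [[0.0041,0.0026,0],[0.0079,0.0055,0],[0.0115,0.0087,0],[0.0148,0.0122,0],[0.0164,0.0141,0]], "yaw": [0,0,0,0,0], "jaw": [0.015,0.015,0.015,0.015,0.015]}}

```text
clock: 9.72
tool_pos: [0.5343, -0.1727, 0.0796]
ee_rot: [-0.0, 1.0, -0.0, 0.0]
contact_force: [4.0, -3.1, 5.1]
gripper_width: 0.023
grasp_force: 25.3
```

{"op": "arm_command", "data": {"delta_pos": [[0.0029,0.0038,0],[0.0054,0.0079,0],[0.0076,0.0122,0],[0.0095,0.0166,0],[0.0103,0.0189,0]], "yaw": [0,0,0,0,0], "jaw": [0.015,0.015,0.015,0.015,0.015]}}

```text
clock: 10.35
tool_pos: [0.524, -0.1537, 0.0796]
ee_rot: [-0.0, 1.0, -0.0, 0.0]
contact_force: [3.1, -3.6, 4.8]
gripper_width: 0.0229
grasp_force: 25.4
```

{"op": "arm_command", "data": {"delta_pos": [[0.0003,0.0009,0.0004],[0.0006,0.0018,0.0004],[0.0008,0.0028,0.0004],[0.0011,0.0037,0.0004],[0.0014,0.0046,0.0004]], "yaw": [0,0,0,0,0], "jaw": [0.015,0.015,0.015,0.015,0.015]}}

```text
clock: 10.98
tool_pos: [0.5229, -0.1497, 0.0795]
ee_rot: [0.0, 1.0, -0.001, 0.0]
contact_force: [3.3, -4.9, 6.0]
gripper_width: 0.0231
grasp_force: 25.7
```

{"op": "arm_command", "data": {"delta_pos": [[0.0002,0.001,0.0005],[0.0004,0.002,0.001],[0.0006,0.003,0.001],[0.0007,0.0039,0.001],[0.0009,0.0048,0.001]], "yaw": [0,0,0,0,0], "jaw": [0.015,0.015,0.015,0.015,0.015]}}

```text
clock: 11.6
tool_pos: [0.5224, -0.1459, 0.0794]
ee_rot: [0.0, 1.0, -0.002, 0.001]
contact_force: [2.1, -7.1, 10.3]
gripper_width: 0.0231
grasp_force: 26.2
```

{"op": "arm_command", "data": {"delta_pos": [[0.0002,0.001,0],[0.0003,0.0019,0],[0.0004,0.0029,0],[0.0005,0.0038,0],[0.0006,0.0048,0]], "yaw": [0,0,0,0,0], "jaw": [0.015,0.015,0.015,0.015,0.015]}}

```text
clock: 12.22
tool_pos: [0.5218, -0.1412, 0.0794]
ee_rot: [0.0, 1.0, -0.002, 0.001]
contact_force: [1.7, -8.0, 10.6]
gripper_width: 0.0234
grasp_force: 26.2
```

k48→52: dX -0.0002, dY +0.0048.

{"op": "arm_command", "data": {"delta_pos": [[0.0001,0.001,0],[0.0001,0.0019,0],[0.0002,0.0029,0],[0.0002,0.0038,0],[0.0002,0.0048,0]], "yaw": [0,0,0,0,0], "jaw": [0.015,0.015,0.015,0.015,0.015]}}

```text
clock: 12.85
tool_pos: [0.5215, -0.1364, 0.0794]
ee_rot: [0.0, 1.0, -0.002, 0.001]
contact_force: [1.2, -9.1, 11.8]
gripper_width: 0.0231
grasp_force: 26.2
```

{"op": "arm_command", "data": {"delta_pos": [[0,0.001,-0.0002],[0,0.0019,-0.0002],[0,0.0029,-0.0002],[-0.0001,0.0038,-0.0002],[-0.0002,0.0048,-0.0002]], "yaw": [0,0,0,0,0], "jaw": [0.015,0.015,0.015,0.015,0.015]}}

```text
clock: 13.48
tool_pos: [0.5209, -0.1298, 0.0782]
ee_rot: [-0.0, 1.0, 0.0, 0.0]
contact_force: [4.6, -1.7, 3.0]
gripper_width: 0.023
grasp_force: 25.1
```

Fz and drag fell and z dropped: the hole has been found. I press down here gently.

{"op": "arm_command", "data": {"delta_pos": [[0,0,0.0005],[0,0,0.001],[0,0,0.0015],[0,0,0.002],[0,0,0.002]], "yaw": [0,0,0,0,0], "jaw": [0.015,0.015,0.015,0.015,0.015]}}

```text
clock: 14.1
tool_pos: [0.5209, -0.1297, 0.0759]
ee_rot: [-0.0, 1.0, 0.0, -0.0]
contact_force: [3.8, 0.8, 1.7]
gripper_width: 0.023
grasp_force: 25.0
```

{"op": "arm_command", "data": {"delta_pos": [[-0.0005,0,0.001],[-0.0007,0,0.002],[-0.0007,0,0.003],[-0.0007,0,0.004],[-0.0007,0,0.004]], "yaw": [0,0,0,0,0], "jaw": [0.015,0.015,0.015,0.015,0.015]}}

```text
clock: 14.72
tool_pos: [0.5214, -0.1298, 0.0718]
ee_rot: [-0.0, 1.0, 0.0, -0.0]
contact_force: [1.9, 1.2, -1.5]
gripper_width: 0.0232
grasp_force: 24.9
```

{"op": "arm_command", "data": {"delta_pos": [[-0.0003,0,0.0015],[-0.0003,0,0.003],[-0.0003,0,0.0045],[-0.0003,0,0.006],[-0.0003,0,0.006]], "yaw": [0,0,0,0,0], "jaw": [0.015,0.015,0.015,0.015,0.015]}}

```text
clock: 15.35
tool_pos: [0.5218, -0.1299, 0.0658]
ee_rot: [-0.0, 1.0, 0.0, -0.0]
contact_force: [1.6, 1.5, -1.9]
gripper_width: 0.0231
grasp_force: 24.9
```

{"op": "arm_command", "data": {"delta_pos": [[0,0,0.0005],[0,0,0.001],[0,0,0.0015],[0,0,0.002],[0,0,0.0025]], "yaw": [0,0,0,0,0], "jaw": [0.015,0.015,0.015,0.015,0.015]}}

```text
clock: 15.98
tool_pos: [0.5221, -0.13, 0.0637]
ee_rot: [-0.0, 1.0, -0.0, 0.0]
contact_force: [-0.1, 2.7, 4.1]
gripper_width: 0.0232
grasp_force: 25.2
```

{"op": "arm_command", "data": {"delta_pos": [[0,0,0.0006],[0,0,0.0006],[0,0,0],[0,0,-0.001],[0,0,-0.001]], "yaw": [0,0,0,0,0], "jaw": [0.015,0.015,0.028,0.036,0.042]}}

```text
clock: 16.6
tool_pos: [0.5219, -0.1301, 0.0645]
ee_rot: [-0.0, 1.0, -0.0, -0.0]
contact_force: [0.4, 0.4, -0.6]
gripper_width: 0.042
grasp_force: 0.0
```

{"op": "arm_command", "data": {"delta_pos": [[0,0,0],[0,0,-0.01],[0,0,-0.03],[0,0,-0.07],[0,0,-0.12]], "yaw": [0,0,0,0,0], "jaw": [0.042,0.042,0.042,0.042,0.042]}}

```text
clock: 17.23
tool_pos: [0.5217, -0.1298, 0.1867]
ee_rot: [-0.0, 1.0, -0.0, -0.0]
contact_force: [0.6, -0.8, 0.7]
gripper_width: 0.0419
grasp_force: 0.0
```

```bash
python3 - <<'E'
from h import *
o=robot.observe();print(o["tool_pos"],o["contact_force"])
a=grab("scene","s4.png")
for z in(.058,.073):print("head centre expect",proj("scene",[.522,-.1298,z+.014]).round(1))
print(comp(a,(20,100,40),(36,255,255),(275,215),20)[1:])
cv2.imwrite('pics/g4.png',cv2.resize(a[190:290,220:330],None,fx=6,fy=6,interpolation=cv2.INTER_CUBIC)[:,:,::-1])
E
```

```text
[ 0.52165276 -0.12980505  0.18674858] [ 0.62335864 -0.78663745  0.70744132]
head centre expect [282.6 225. ]
head centre expect [282.1 219.8]
(array([282.86451613, 223.52258065]), array([277, 216,  12,  17, 155], dtype=int32))
```

View pics/g4.png

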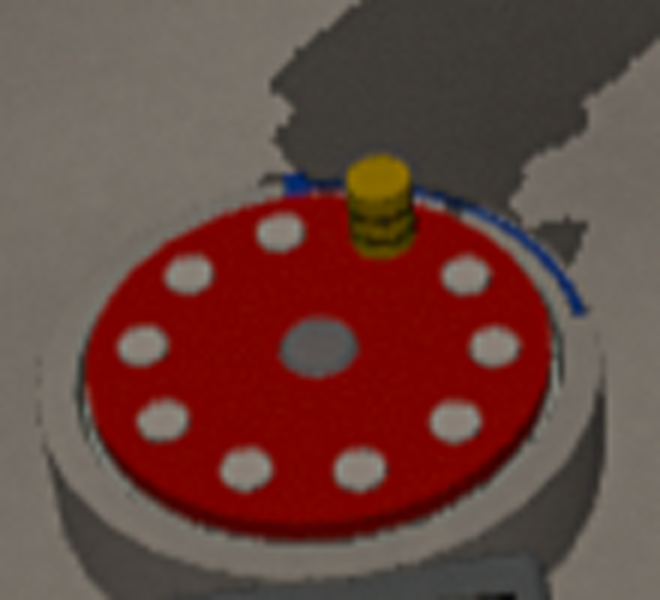

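The yellow head sits at scene (283,224), flush on the red disc with no shank showing. The gripper is clear.

```bash
python3 -c "
from station import robot
print(robot.hand_in())"
```

```text
the job is handed in; nothing more can be done
None
```

The yellow locking pin dropped into the hidden hole about 0.45 rad clockwise past the blue mark; it is pushed home with its head flush on the turntable and released, and the job was handed in at about 17 s on the robot's clock (no verdict came back).

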